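Mark the pivot of a forged shear half with an automatic punch through a leaf jig

TASK

Swing the leaf of the marking jig fully shut over the forged shear half that lies in it. Then take the automatic centre punch from its wooden stand, put its nose through the bush in the leaf and press it straight down onto the steel until it snaps, easing off at once instead of forcing it on against its inner stop; snap it nowhere else. Finally stand the punch upright in its hole in the wooden stand, with its collar down on the wood, leave the leaf shut, and do not shift the loupe, shears, file or calliper.

Things in the scene. Friction and masses are not known exactly. Their poses are not given: they have to be found in the camera images.
- jig: leaf jig fixed to the table: dark steel base 120 x 92 mm, top 18 mm above the table; origin under its centre, x towards its hinge, y along the hinge axis, z up. A rough forged steel shear half (193 mm long, ring at one end) is held fast across it along y between two rails. Its top under the bush is 19 to 31 mm above the table (forgings differ), hidden by the shut leaf: feel for it with the punch
- leaf (a joint): hinge of the jig's aluminium leaf: 0 rad is shut (leaf level, its underside 32 mm and its upper face 42 mm above the table), grows as it opens upward; a stiff hinge that stays where it is left and needs about 3 to 6 N at the free end to move
- jig_hinge (a point): middle of the leaf's hinge axis, on the jig, 50 mm in +x of the jig's origin and 37 mm above the table; the axis runs along the jig's y
- leaf_press (a point): point on the leaf's outer (when shut: upper) face, 85 mm from the hinge axis, 5 mm above the leaf's middle plane, on its centre line: a good place to push it shut. The leaf is 58 mm wide and 10 mm thick and ends 100 mm from the hinge axis, with a 26 mm wide tab to 116 mm. z axis square to the leaf, outward
- bush (a point): centre of the mouth of the steel bush in the leaf, 46 mm above the table when the leaf is shut and then over the jig's origin; z axis along the bore, outward. The top 4 mm is a funnel, about 14 mm wide at the mouth and 8 mm at its foot; then a straight 8 mm bore, 10 mm long, to the leaf's underside
- punch: automatic centre punch, 126 mm long, 0.2 kg, standing upright in its stand; origin at its point, z up along it. Nose rod 6 mm in diameter with a 5.5 mm long cone point, from the origin to 38 mm; short taper; collar (trip housing) 22 mm in diameter from 46 to 61 mm; dark knurled barrel 14 mm in diameter from 61 to 116 mm (grip it at about 90 mm); cap 17 mm in diameter to 126 mm
- nose (a joint): how far the nose is pushed into the barrel, m: 0 when free. Pushing takes 5 to 6 N at first, rising steadily to 12 to 14 N at 3 to 4 mm, where the punch trips: the push drops at once to about 5 N and the nose jumps to 5 to 6 mm. At 6.6 mm the nose meets a hard inner stop
- point (a point): the punch's point, on the nose: it goes in with the nose
- collar (a point): centre of the underside of the punch's collar, 46 mm above the point when the nose is free
- stand: fixed drilled wooden block, 50 mm (its x) by 92 mm (its y), 60 mm high; origin under its centre. The punch hangs in the large middle hole by its collar; two smaller holes in the row along y are empty
- stand_hole (a point): centre of the mouth of the stand's middle hole, 60 mm above the table; the hole is 16.5 mm wide and 52 mm deep. With the punch home its collar rests on the wood here, so the punch's origin is 14 mm above the table
- loupe: loose stand loupe, a cream metal drum 82 mm across and 47 mm high; origin under its centre
- shears: loose small shears with brass bows, 53 x 150 x 8 mm, lying flat; origin under the centre
- file: loose flat file with turned wooden handle, 23 x 209 x 24 mm, lying along its y; origin under the centre
- calliper: loose slide calliper, 70 x 200 x 12 mm, lying flat along its y; origin under the centre
Mind the look-alikes: they are no part of the job. What is shaped like the punch but red is not meant.

How it is judged:
By the outcome, as a careful person would: the job done as asked, in the order asked, and still so for the second after the job is handed in, with the robot touching nothing.
It also fails if it takes over 58 s, if anything falls off the work surface, if the arm or the gripper's body presses on something with over 40 N, if the wrist force passes 120 N, or if a joint passes its speed limit or range.

ROBOT

A 7-joint arm with a two-finger parallel gripper is mounted at the origin on a cart in front of the work surface, level with it; the furniture and walls round the work are solid. World frame = base frame: x ahead of the robot, y to its left, z up, the work surface at z = 0. Lengths are in m, angles in degrees, forces in N, time in s.
With the tool pointing down it reaches from about 0.4 to 0.9 m from the base axis. Payload 5.5 kg.
Tool frame: the origin (TCP) lies between the finger pads; the fingertips stand 8 mm ahead of it and the grasp point (between the pads) lies 11 mm behind it (ctrl.nose_length is the distance from the TCP to the fingertips, in m); z points along the fingers, y is the direction in which the jaws open and shut (so a half turn about z gives the same grasp; the last joint's range is limited). The gripper opens to 85 mm and grips with 20 to 120 N. Pads are 22 mm wide; open, the fingers measure 114 mm over their backs; the gripper's body (76 mm by 85 mm) begins 54 mm behind the grasp point. The pads swing forward as they close: fully open they stand 13 mm farther back than shut.
Start: joints at [-58.201, 28.699, -24.465, 88.831, 12.651, 65.22, -12.049], TCP at [0.187, 0.623, 0.239] pointing down, gripper open.
Joint ranges: [-164.97, 164.97], [-17.58, 116.51], [-87.97, 89.64], [11.32, 138.91], [-80.73, 260.73], [10.89, 115.49], [-147.41, 147.41]. Speed limits (degrees/s): [147.25, 147.25, 180, 180, 180, 180, 180].

INTERFACE

Orientations are given as [roll, pitch, yaw] about the fixed x, y, z axes, in that order (R = Rz(yaw) Ry(pitch) Rx(roll)).
In Python, from plant import ctrl, cams gives the robot as it stands.
- The arm moves only by the tool move_arm, never from a script. Its argument "motion" is text: rows parted by semicolons, each of 6 numbers parted by spaces: the shift along the world's x, y, z in m, then the turn, a rotation vector about the world's x, y, z in degrees. In form: tx ty tz rx ry rz; .... A call has 1 to 20 rows; each row shifts and turns the commanded pose from where the row before left it; what a row does not reach is not made up. A row lasts 1/10 s, in which the tool goes at most 50 mm and 8.59 degrees, less where a joint would pass 70% of its speed; a pose out of reach is approached as far as the arm can. A call with a gripper value outside its range is refused whole. "grip" is the closure, from 0 (fully open) to 1 (shut), set as the call begins (left out, the last holds). The fingers move at their own pace and stop on an object; the grip force is fixed at half the most. Time passes only in rows, so rows that do not move let the fingers close. It gives the time, the measured TCP pose, the force and the opening at its end, in the units of the state.
- ctrl.read_state(): the state, without advancing time (a new reading comes with each control period).
- cams.camera(name): name is "side" or "top"; returns (picture, depth): 400x640x3 uint8, red, green, blue; 400x640 float32, m along the optical axis (not along the pixel's ray), 0 where there is no reading.
- cams.get_calibration(name): a dict with "mtx" (3x3 intrinsics, pixels), "world_from_camera" (4x4, takes a point from camera to world coordinates). Camera axes: x right, y up, looking along -z (the intrinsics and any distortion apply to the point x, -y, -z); pixel columns grow to the right and rows downward; lengths in m; the calibration is good to about 2 mm. A picture is of the moment at which its call begins. get_calibration takes no time and is no camera call.
- ctrl.close_job(): hands the job in, once; it reports no verdict.
Trained networks look in the newest picture that a camera, given by its name, has taken for a name from the list of things; names that differ only in an ending like _2 or _b are one class to them, and where a whole thing is asked for, a point or a joint stands for the part that bears it (a point fixed in the world has none). Each returns a list of dicts, best first, with "p" (0 to 1); they miss things now and then, are a little off and sometimes report something else, mostly with a low value. They report only what shows in the picture. A call takes as long as a camera call. They do not tell look-alikes from the thing itself.
- cams.recognise(name, camera): "bbox" ([centre column, centre row, width, height] in pixels, round what is visible of it).
- cams.spot_point(name, camera): "location" ([column, row] in pixels: a listed point, or the origin of a listed thing).
The state is a dict: "t": time; "q": joint angles; "qd": joint speeds; "joint_efforts": joint torques, N m; "position": TCP position; "tcp_rot": TCP orientation; "contact_force": force on the tool from outside, world axes, zero at the start; "ft_torque": the same for the moment, N m; "opening": finger opening in m.
Only numpy, scipy, OpenCV 4.12 (cv2) and the standard library are available. Lean on these libraries where they do the work, as an engineer would, in place of code of your own. Each camera call takes 0.05 s, during which the arm holds its last target.

## Working session

There is one attempt and no reset: what is moved stays moved. The work goes in short steps, Python scripts to look and compute and a tool call to move; the robot and the scene stay as the last step left them, time stands still between calls to the robot, and variables do not carry over. Pictures are saved under pics/ and viewed, and the job is handed in when it is done.

Besides the shell and the picture viewer there is one more tool, called after ">>>" as name(argument=value, ...) on one line, values as JSON. move_arm: Moves the arm, as the interface text tells. Its arguments: {"type":"object","properties":{"motion":{"type":"string"},"grip":{"type":"number"}},"required":["motion"]}

```bash
ls; mkdir -p pics; cat > h.py <<'E'
import numpy as np, cv2
from plant import ctrl, cams
def snap(n,tag):
    p,d=cams.camera(n); cv2.imwrite(f'pics/{tag}.png',p[:,:,::-1]); np.save(f'{tag}_d.npy',d); return p,d
def w(n,u,v,d):
    c=cams.get_calibration(n); K=c['mtx']; x=(u-K[0,2])/K[0,0]*d; y=(v-K[1,2])/K[1,1]*d
    return (c['world_from_camera']@np.array([x,-y,-d,1]))[:3]
def ray(n,u,v,z):
    a=w(n,u,v,0.0);b=w(n,u,v,1.0); t=(z-a[2])/(b[2]-a[2]); return a+t*(b-a)
def proj(n,p):
    c=cams.get_calibration(n); K=c['mtx']; q=np.linalg.inv(c['world_from_camera'])@np.append(p,1)
    return K[0,0]*q[0]/-q[2]+K[0,2], K[1,1]*-q[1]/-q[2]+K[1,2]
E
python3 - <<'E'
from h import *
print(ctrl.read_state())
for n in('side','top'):
    p,d=snap(n,n+'0'); c=cams.get_calibration(n); print(n,c['mtx'].tolist(),c['world_from_camera'].round(3).tolist(),[k for k in c])
    for k in('jig_hinge','leaf_press','bush','collar','stand_hole','stand','jig'):
        r=cams.spot_point(k,n)
        for o in r[:3]:
            u,v=o['location']; dd=d[int(np.clip(v,0,399)),int(np.clip(u,0,639))]
            print(n,k,round(o['p'],2),np.round([u,v],1),w(n,u,v,dd).round(3) if dd>0 else None)
E
```

```text
pics
{'t': 0.0, 'q': array([-58.20191295,  28.75389068, -24.45325198,  88.88923066,
        12.65313312,  65.21848598, -12.04765939]), 'qd': array([-0.06600586, -0.02602163,  0.0649574 , -0.02215276, -0.03041422,
        0.00579161,  0.03920789]), 'joint_efforts': array([-8.14701125e-04, -5.69495344e+01, -5.81620306e+00, -2.80943191e+01,
        1.07161916e-02,  1.18802450e-02, -1.64558696e-05]), 'position': array([0.18684684, 0.62189126, 0.23827455]), 'tcp_rot': array([-1.79892241e+02, -2.34544329e-03,  1.63287349e+02]), 'contact_force': array([-0.07387962, -0.56733567, -0.18386823]), 'ft_torque': array([-0.02033451, -0.01317833, -0.01959312]), 'opening': 0.08537229312171729}
side [[424.24109949120265, 0.0, 318.1788875761874], [0.0, 424.24109949120265, 197.5315288786495], [0.0, 0.0, 1.0]] [[0.998, 0.022, -0.061, 0.522], [-0.064, 0.447, -0.892, -0.756], [0.008, 0.894, 0.448, 0.447], [0.0, 0.0, 0.0, 1.0]] ['mtx', 'world_from_camera']
side jig_hinge 0.61 [332.1 216.1] [ 0.601 -0.019  0.036]
side leaf_press 0.86 [313.4 179.1] [ 0.563 -0.024  0.119]
side leaf_press 0.35 [327.  215.9] [ 0
[... 512 characters left out ...]
.997, 1.029], [0.0, 0.0, 0.0, 1.0]] ['mtx', 'world_from_camera']
top jig_hinge 0.96 [331.1 191. ] [ 0.59  -0.026  0.05 ]
top leaf_press 0.79 [330.9 196.1] [ 0.573 -0.024  0.097]
top bush 0.92 [329.  194.3] [ 0.579 -0.02   0.082]
top collar 0.62 [392. 289.] [ 0.345 -0.178 -0.   ]
top collar 0.39 [382.6 251.5] [ 0.444 -0.14   0.101]
top stand_hole 0.92 [380.3 252. ] [ 0.442 -0.136  0.091]
top stand_hole 0.72 [233.1 171.7] [0.641 0.213 0.045]
top stand_hole 0.54 [311.5 269.6] [0.397 0.024 0.005]
top stand 0.87 [379.1 253.5] [ 0.438 -0.135  0.082]
top stand 0.15 [327.8 194.1] [ 0.578 -0.016  0.096]
top jig 0.7 [320.9 215.3] [ 0.533 -0.001  0.023]
top jig 0.24 [375.  252.1] [ 0.441 -0.129  0.06 ]
```

View pics/side0.png

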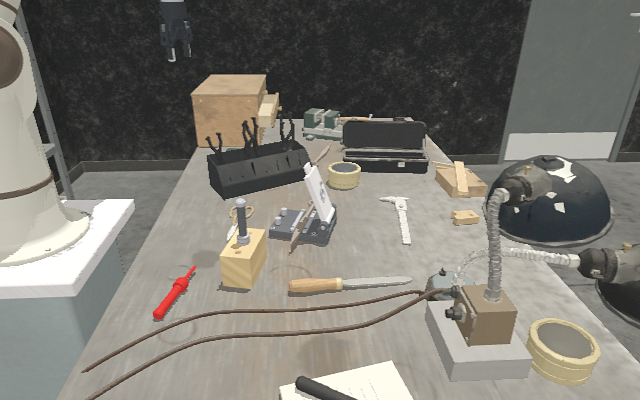

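View pics/top0.png

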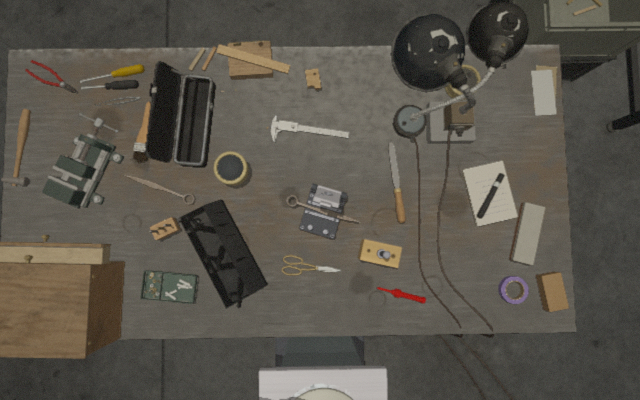

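```bash
python3 - <<'E'
import cv2
a=cv2.imread('pics/side0.png')[130:310,150:390]; cv2.imwrite('pics/c1.png',cv2.resize(a,None,fx=3.3,fy=3.3,interpolation=cv2.INTER_CUBIC))
a=cv2.imread('pics/top0.png')[160:310,270:430]; cv2.imwrite('pics/c2.png',cv2.resize(a,None,fx=4,fy=4,interpolation=cv2.INTER_CUBIC))
E
```

```text
(no output)
```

View pics/c1.png

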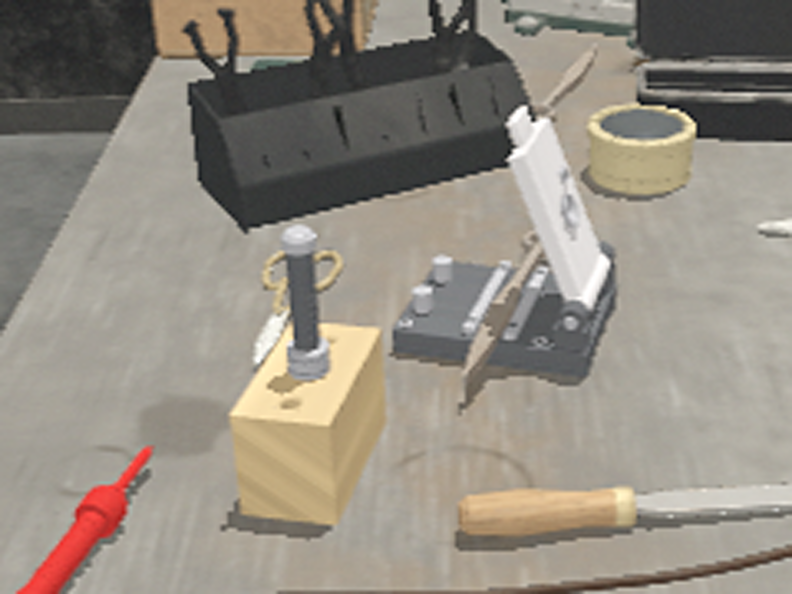

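View pics/c2.png

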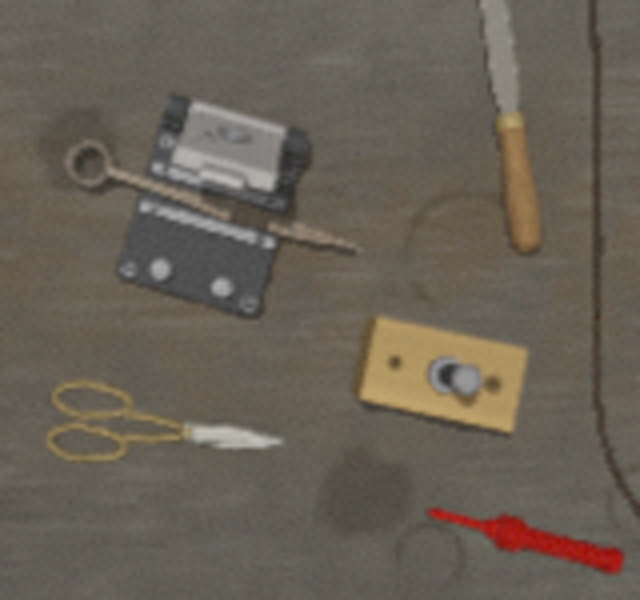

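The image shows the dark punch upright in its stand (side 242,222; top 383,252). The look-alikes are the red punch (side 175,295; top 402,294), plus the lamp and pen, which are a different shape. I choose the dark one in the wooden block, and the crop confirms it. The leaf is open about 70°.

```bash
python3 - <<'E'
from h import *
print(proj('top',[.187,.623,.239]),proj('side',[.187,.623,.239]))
def cloud(n):
    d=np.load(n+'0_d.npy'); v,u=np.mgrid[:400,:640]; c=cams.get_calibration(n);K=c['mtx']
    P=np.stack([(u-K[0,2])/K[0,0]*d,-(v-K[1,2])/K[1,1]*d,-d,np.ones_like(d)],-1)@c['world_from_camera'].T
    P=P[...,:3].copy(); P[d==0]=np.nan; return P
for n in('top','side'):
    P=cloud(n); np.save(n+'P.npy',P)
    # table z
    Q=P.reshape(-1,3);Q=Q[~np.isnan(Q[:,0])]
    m=(abs(Q[:,0]-.45)<.15)&(abs(Q[:,1])<.15)&(abs(Q[:,2])<.012); print('table z',np.median(Q[m,2]),Q[m,2].std())
    m=(abs(Q[:,0]-.44)<.06)&(abs(Q[:,1]+.135)<.075)&(abs(Q[:,2]-.06)<.008); r=cv2.minAreaRect((Q[m,:2]*1000).astype(np.float32)); print(n,'stand top',m.sum(),r,np.median(Q[m,2]))
    m=(abs(Q[:,0]-.44)<.06)&(abs(Q[:,1]+.135)<.075)&(Q[:,2]>.1); print('punch',m.sum(),Q[m].mean(0) if m.any() else 0, np.median(Q[m],0), Q[m,2].max())
    m=(abs(Q[:,0]-.55)<.08)&(abs(Q[:,1]+.01)<.07)&(abs(Q[:,2]-.018)<.006); r=cv2.minAreaRect((Q[m,:2]*1000).astype(np.float32)); print(n,'jig top',m.sum(),r)
    m=(abs(Q[:,0]-.58)<.06)&(abs(Q[:,1]+.02)<.06)&(Q[:,2]>.055); L=Q[m]; c=L.mean(0); s=np.linalg.svd(L-c); print('leaf',m.sum(),c,s[1]/np.sqrt(len(L)),s[2].round(3).tolist(),L.min(0),L.max(0))
    # loupe etc / anything tall
P=np.load('topP.npy')
for k in('loupe','shears','file','calliper'):
  for n in('top',):
    r=cams.spot_point(k,n)
    for o in r[:2]: print(k,n,o['p'],o['location'],ray(n,*o['location'],0.01).round(3))
E
```

```text
(np.float64(-5.541413587924978), np.float64(396.47651349796473)) (np.float64(179.75224979630195), np.float64(59.73642064742384))
table z -0.0002646148196721043 0.002073192080661392
top stand top 703 ((437.9741516113281, -141.2269287109375), (93.03225708007812, 49.97505187988281), 76.93685150146484) 0.06009760432345468
punch 57 [ 0.43861911 -0.13954451  0.13312812] [ 0.43930494 -0.13880053  0.13896909] 0.1436035952702749
top jig top 1057 ((541.9364624023438, -9.370155334472656), (145.24615478515625, 119.42400360107422), 72.65583038330078)
leaf 362 [ 0.56747684 -0.01245102  0.11068413] [0.02801995 0.01634882 0.00240578] [[-0.408, 0.131, 0.904], [0.298, 0.955, -0.004], [0.863, -0.267, 0.428]] [ 0.54431866 -0.04470261  0.05525987] [0.59734069 0.01815584 0.14877279]
table z -0.0009940750728334447 0.0020184854300490233
side stand top 917 ((439.0328063964844, -143.07456970214844), (95.70574951171875, 51.44071960449219), 75.97383880615234) 0.05912744622211186
punch 221 [ 0.43965163 -0.14736415  0.12251902] [ 0.43981337 -0.14793855  0.12310999] 0.1405675981490332
side jig top 1244 ((544.2781982421875, -9.368186950683594), (144.28372192382812, 119.96388244628906), 73.1600112915039)
leaf 722 [ 0.56945008 -0.02367704  0.09941561] [0.02701608 0.01808323 0.00264947] [[0.345, -0.194, -0.918], [0.393, 0.918, -0.046], [0.852, -0.345, 0.393]] [ 0.54499754 -0.05062411  0.05533415] [0.59851632 0.01728764 0.14490982]
loupe top 0.66 [231.2, 169.8] [0.652 0.225 0.01 ]
shears top 0.53 [309.5, 266.5] [0.405 0.029 0.01 ]
file top 0.61 [393.9, 180.2] [ 0.621 -0.189  0.01 ]
file top 0.44 [324.1, 211.2] [ 0.544 -0.01   0.01 ]
calliper top 0.7 [310.5, 133.2] [0.745 0.022 0.01 ]
calliper top 0.67 [230.5, 169.5] [0.653 0.227 0.01 ]
```

>>> move_arm(motion="0 0 0.03 0 0 0;0 0 0.03 0 0 0;0.0232 -0.0362 0 0 0 0;0.0232 -0.0362 0 0 0 0;0.0232 -0.0362 0 0 0 0;0.0232 -0.0362 0 0 0 0;0.0232 -0.0362 0 0 0 0;0.0232 -0.0362 0 0 0 0;0.0232 -0.0362 0 0 0 0;0.0232 -0.0362 0 0 0 0;0.0232 -0.0362 0 0 0 0;0.0232 -0.0362 0 0 0 0;0.0232 -0.0362 0 0 0 0;0.0232 -0.0362 0 0 0 0;0.0232 -0.0362 0 0 0 0;0.0232 -0.0362 0 0 0 0;0.0232 -0.0362 0 0 0 0;0.0232 -0.0362 0 0 0 0;0.0232 -0.0362 0 0 0 0;0.0232 -0.0362 0 0 0 0", grip=1)

```text
t: 3.0
position: [0.6053, -0.0305, 0.2995]
tcp_rot: [180.0, 0.0, 163.3]
contact_force: [0.5, 0.4, -0.0]
opening: 0.0002
```

>>> move_arm(motion="0 0 -0.035 0 0 0;0 0 -0.035 0 0 0;0 0 -0.035 0 0 0;0 0 -0.035 0 0 0;0 0 -0.035 0 0 0;-0.0143 0.0044 0 0 0 0;-0.0143 0.0044 0 0 0 0;-0.0052 0.0016 0 0 0 0;-0.0064 0.002 -0.0033 0 0 0;-0.0064 0.002 -0.0033 0 0 0;-0.0062 0.0019 -0.0045 0 0 0;-0.0062 0.0019 -0.0045 0 0 0")

```text
t: 4.2
position: [0.5455, -0.0107, 0.1086]
tcp_rot: [180.0, 0.0, 163.3]
contact_force: [2.0, -0.4, 0.3]
opening: -0.0001
```

>>> move_arm(motion="-0.0058 0.0018 -0.0053 0 0 0;-0.0058 0.0018 -0.0053 0 0 0;-0.0049 0.0015 -0.0062 0 0 0;-0.0049 0.0015 -0.0062 0 0 0;-0.0042 0.0013 -0.0068 0 0 0;-0.0042 0.0013 -0.0068 0 0 0;-0.0031 0.001 -0.0072 0 0 0;-0.0031 0.001 -0.0072 0 0 0")

```text
t: 5.0
position: [0.5091, 0.0004, 0.0571]
tcp_rot: [-180.0, -0.0, 163.3]
contact_force: [1.6, 0.1, 0.7]
opening: -0.0001
```

>>> move_arm(motion="0 0 -0.0037 0 0 0;0 0 -0.0037 0 0 0;0 0 -0.001 0 0 0;0 0 -0.001 0 0 0")

```text
t: 5.4
position: [0.5085, 0.0006, 0.0498]
tcp_rot: [-180.0, -0.2, 163.3]
contact_force: [-11.6, 0.4, 34.1]
opening: 0.0002
```

```bash
python3 - <<'E'
from h import *
p,d=snap('side','s1'); cv2.imwrite('pics/s1c.png',cv2.resize(p[130:310,180:420,::-1],None,fx=3.3,fy=3.3))
E
```

```text
(no output)
```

View pics/s1c.png

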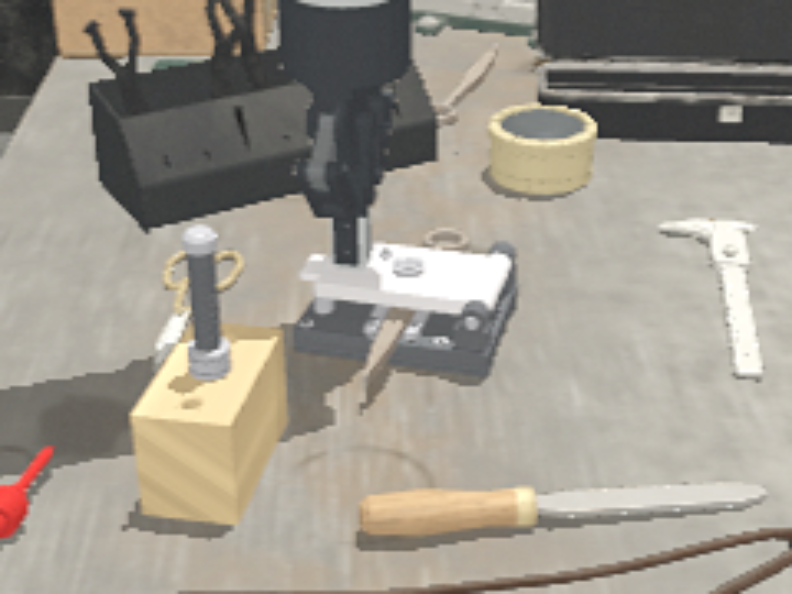

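>>> move_arm(motion="0 0 0.01 0 0 0;0 0 0.04 0 0 0;0 0 0.05 0 0 0;0 0 0.05 0 0 0;-0.014 -0.028 0 0 0 0;-0.014 -0.028 0 0 0 0;-0.014 -0.028 0 0 0 0;-0.014 -0.028 0 0 0 0;-0.014 -0.028 0 0 0 0", grip=0)

```text
t: 6.35
position: [0.4388, -0.1407, 0.1984]
tcp_rot: [180.0, 0.0, 163.3]
contact_force: [0.5, -0.9, 0.4]
opening: 0.0851
```

```bash
python3 - <<'E'
from h import *
for n in('side','top'):
    p,d=snap(n,n+'2')
    x=(240,120) if n=='side' else (270,160)
    cv2.imwrite(f'pics/{n}2c.png',cv2.resize(p[x[1]:x[1]+130,x[0]-40:x[0]+120,::-1],None,fx=4.5,fy=4.5,interpolation=cv2.INTER_CUBIC))
    for k,z in(('bush',.046),('jig_hinge',.037),('leaf_press',.042),('collar',.06),('stand_hole',.06)):
        for o in cams.spot_point(k,n)[:2]:
            u,v=o['location']; print(n,k,round(o['p'],2),np.round([u,v],1),ray(n,u,v,z).round(4))
E
```

```text
side bush 0.76 [303.6 205.9] [0.5452 0.0073 0.046 ]
side jig_hinge 0.84 [329.2 216.3] [ 0.595  -0.0224  0.037 ]
side leaf_press 0.93 [284.5 211.3] [ 0.5065 -0.0064  0.042 ]
side collar 0.85 [179.1 281.3] [ 0.3554 -0.2463  0.06  ]
side collar 0.84 [242.8 244.4] [ 0.4386 -0.1521  0.06  ]
side stand_hole 0.76 [243.3 241.3] [ 0.4386 -0.1426  0.06  ]
top bush 0.62 [323.1 212.6] [ 0.538  -0.0062  0.046 ]
top jig_hinge 0.86 [329.9 190. ] [ 0.5943 -0.024   0.037 ]
top collar 0.53 [396.2 290.4] [ 0.3497 -0.1768  0.06  ]
```

View pics/top2c.png

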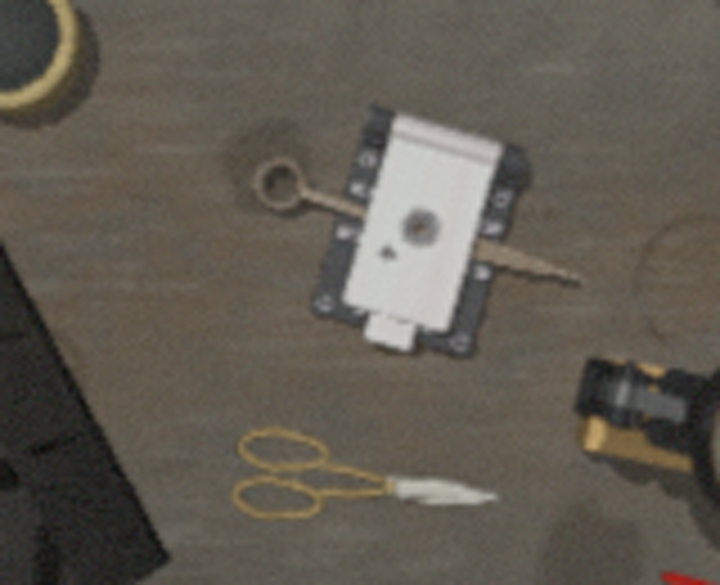

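View pics/side2c.png

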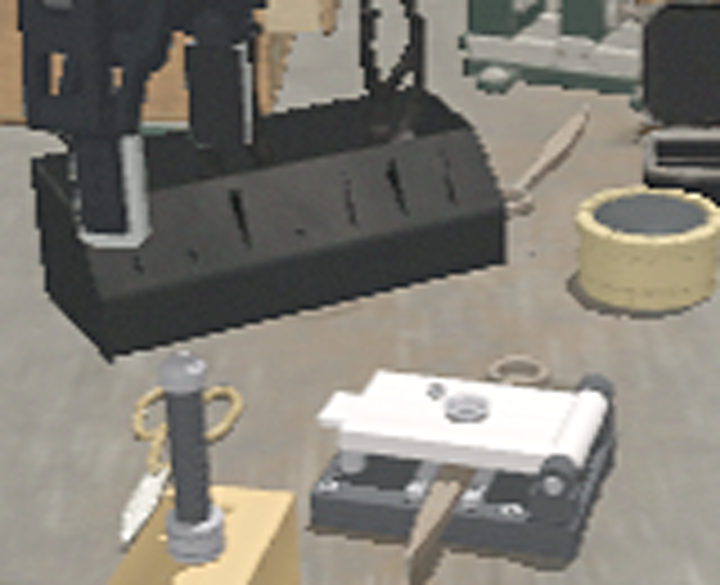

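```bash
python3 - <<'E'
from h import *
p=cv2.imread('pics/top2.png'); g=p[195:240,295:350].mean(2)
big=cv2.resize(p[195:240,295:350],None,fx=12,fy=12,interpolation=cv2.INTER_CUBIC); cv2.imwrite('pics/t2b.png',big)
m=(p.min(2)>125).astype(np.uint8); m[:180]=0;m[245:]=0;m[:,:290]=0;m[:,360:]=0
c=max(cv2.findContours(m,0,2)[0],key=cv2.contourArea)
pts=np.array([ray('top',u,v,.042)[:2] for u,v in c[:,0]]); print(cv2.minAreaRect((pts*1000).astype(np.float32)),cv2.contourArea(c))
hull=cv2.drawContours(np.zeros_like(m),[cv2.convexHull(c)],-1,1,-1)
hull=cv2.erode(hull,np.ones((5,5)))
yy,xx=np.nonzero((hull>0)); wgt=np.clip(150-p.min(2)[yy,xx].astype(float),0,None)
k=(abs(xx-323.3)<7)&(abs(yy-210.4)<7)
u,v=(xx[k]*wgt[k]).sum()/wgt[k].sum(),(yy[k]*wgt[k]).sum()/wgt[k].sum(); print('bush top',u,v,ray('top',u,v,.046))
q=cv2.imread('pics/side2.png'); 
cv2.imwrite('pics/s2b.png',cv2.resize(q[195:225,280:330],None,fx=14,fy=14,interpolation=cv2.INTER_CUBIC))
print('bush side',ray('side',303.8,210.2,.046)); 
cv2.imwrite('pics/s2p.png',cv2.resize(q[190:260,225:265],None,fx=8,fy=8,interpolation=cv2.INTER_CUBIC))
E
```

```text
((539.753662109375, -4.075897216796875), (62.01435089111328, 122.53483581542969), 72.48243713378906) 1080.0
bush top 322.7478813559322 210.069209039548 [ 0.54418154 -0.0054026   0.046     ]
bush side [ 0.54498269 -0.01113558  0.046     ]
```

View pics/t2b.png

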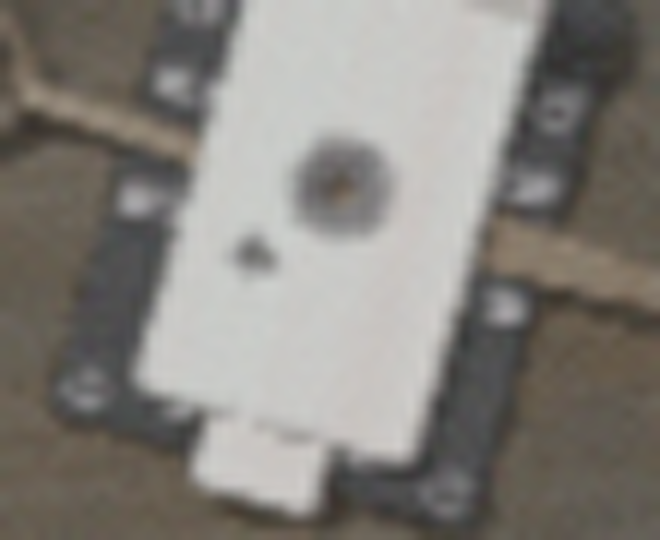

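View pics/s2b.png

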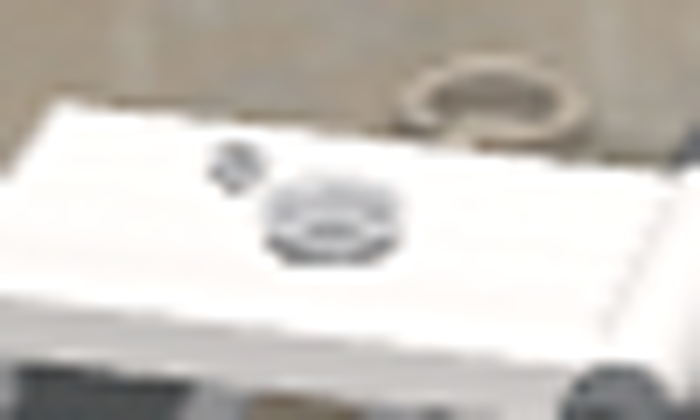

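View pics/s2p.png

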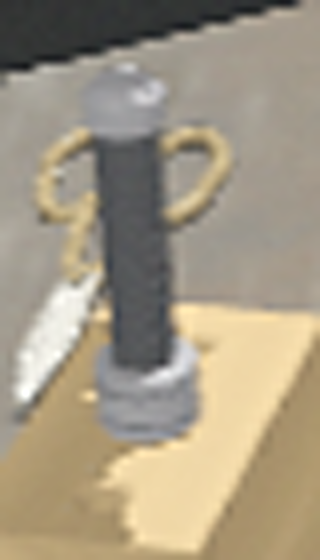

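```bash
python3 - <<'E'
from h import *
for x in(.437,.439,.441):
  for z in(.060,.0675,.1,.13,.14): print(x,z,np.round(proj('side',[x,-.141,z]),1))
p=cv2.imread('pics/top0.png'); cv2.imwrite('pics/t0p.png',cv2.resize(p[235:270,360:405],None,fx=14,fy=14,interpolation=cv2.INTER_CUBIC))
for z in(.06,.0675,.132,.14): print(z,np.round(proj('top',[.439,-.141,z]),1))
E
```

```text
0.437 0.06 [242.5 240.8]
0.437 0.0675 [242.1 237. ]
0.437 0.1 [240.7 220.2]
0.437 0.13 [239.3 204.1]
0.437 0.14 [238.9 198.5]
0.439 0.06 [243.6 240.8]
0.439 0.0675 [243.3 237. ]
0.439 0.1 [241.9 220.2]
0.439 0.13 [240.6 204. ]
0.439 0.14 [240.1 198.5]
0.441 0.06 [244.8 240.8]
0.441 0.0675 [244.5 237. ]
0.441 0.1 [243.2 220.2]
0.441 0.13 [241.8 204. ]
0.441 0.14 [241.4 198.5]
0.06 [380.2 252.8]
0.0675 [380.8 252.9]
0.132 [385.6 254. ]
0.14 [386.3 254.2]
```

View pics/t0p.png

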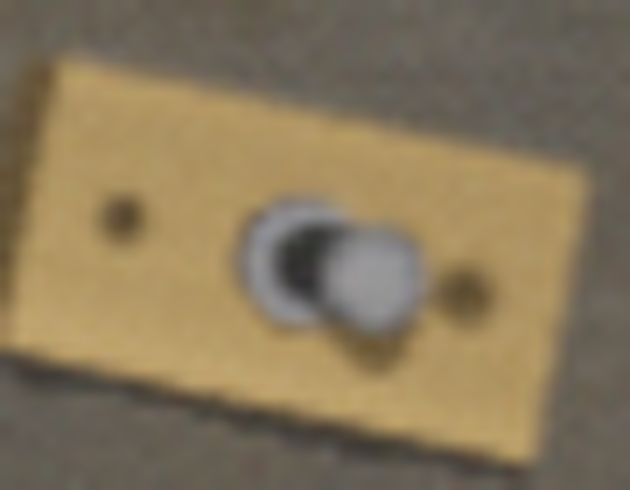

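>>> move_arm(motion="0 0 -0.026 0 0 0;0 0 -0.026 0 0 0;0 0 -0.026 0 0 0;0 0 -0.026 0 0 0;0 0 0 0 0 0")

```text
t: 7.45
position: [0.437, -0.1387, 0.0916]
tcp_rot: [-180.0, -0.4, 163.3]
contact_force: [0.8, 0.2, -1.0]
opening: 0.0851
```

>>> move_arm(motion="0 0 0 0 0 0;0 0 0 0 0 0;0 0 0 0 0 0;0 0 0 0 0 0;0 0 0 0 0 0;0 0 0 0 0 0", grip=1)

```text
t: 8.05
position: [0.4399, -0.1405, 0.095]
tcp_rot: [-180.0, 0.1, 163.3]
contact_force: [-0.8, -2.9, 4.7]
opening: 0.0125
```

>>> move_arm(motion="0 0 0.01 0 0 0;0 0 0.02 0 0 0;0 0 0.02 0 0 0;0 0 0.02 0 0 0;0 0 0.01 0 0 0;0 0 0 0 0 0;0 0 0 0 0 0")

```text
t: 8.75
position: [0.4392, -0.1393, 0.1739]
tcp_rot: [180.0, -0.0, 163.3]
contact_force: [-0.4, -0.3, -2.1]
opening: 0.0125
```

```bash
python3 - <<'E'
from h import *
s=ctrl.read_state(); print(s['position'],s['tcp_rot'],s['opening'],s['contact_force'])
p,d=snap('side','s3'); cv2.imwrite('pics/s3c.png',cv2.resize(p[150:260,205:300,::-1],None,fx=6,fy=5.4,interpolation=cv2.INTER_CUBIC)[:600])
E
```

```text
[ 0.43915738 -0.13932696  0.17393249] [ 1.79988574e+02 -3.71126025e-02  1.63294277e+02] 0.012500537421500384 [-0.37429579 -0.25674842 -2.05015474]
```

View pics/s3c.png

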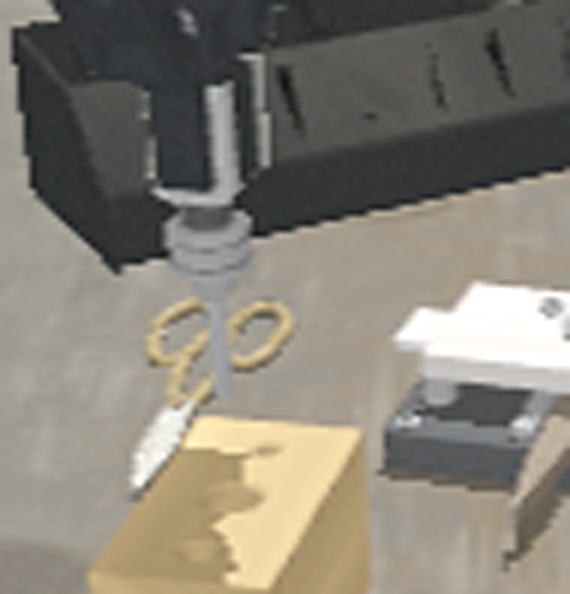

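>>> move_arm(motion="0.015 0.019 0 0 0 0;0.018 0.0228 0 0 0 0;0.018 0.0228 0 0 0 0;0.018 0.0228 0 0 0 0;0.018 0.0228 0 0 0 0;0.0183 0.0231 0 0 0 0;0 0 -0.012 0 0 0;0 0 -0.012 0 0 0;0 0 0 0 0 0;0 0 0 0 0 0")

```text
t: 9.8
position: [0.5434, -0.0076, 0.1492]
tcp_rot: [-179.9, -0.1, 163.2]
contact_force: [0.1, -0.7, -2.4]
opening: 0.0127
```

```bash
python3 - <<'E'
from h import *
print('s3 pred',proj('side',[.4392,-.1393,.093]))
s=ctrl.read_state(); print(s['position'],s['tcp_rot'],s['opening'],s['contact_force'])
T=s['position']; 
for dz in(.081,.035,.026): print('pred',dz,proj('side',T-[0,0,dz]),proj('top',T-[0,0,dz]))
print('bush pred',proj('side',[.5445,-.006,.046]),proj('top',[.5445,-.006,.046]))
p,d=snap('side','s4'); cv2.imwrite('pics/s4c.png',cv2.resize(p[165:225,270:340,::-1],None,fx=10,fy=10,interpolation=cv2.INTER_CUBIC)[:600])
p,d=snap('top','t4'); cv2.imwrite('pics/t4c.png',cv2.resize(p[180:240,290:360,::-1],None,fx=10,fy=10,interpolation=cv2.INTER_CUBIC)[:600])
E
```

```text
s3 pred (np.float64(242.45798463421033), np.float64(223.35796168929525))
[ 0.54344752 -0.00759063  0.1491923 ] [-1.79923095e+02 -1.49733181e-01  1.63186402e+02] 0.012683239584920165 [ 0.07055813 -0.74888242 -2.44162524]
pred 0.081 (np.float64(302.8819473312299), np.float64(199.48058393062007)) (np.float64(323.89144209365196), np.float64(209.72668727727142))
pred 0.035 (np.float64(302.68811535316513), np.float64(178.19936052597575)) (np.float64(324.43247292628894), np.float64(208.32174460144122))
pred 0.026 (np.float64(302.64904450222116), np.float64(173.90968904943037)) (np.float64(324.5447182920725), np.float64(208.03026711986234))
bush pred (np.float64(303.47171703337665), np.float64(208.99103591849078)) (np.float64(322.990653291647), np.float64(209.93592040228302))
```

View pics/s4c.png

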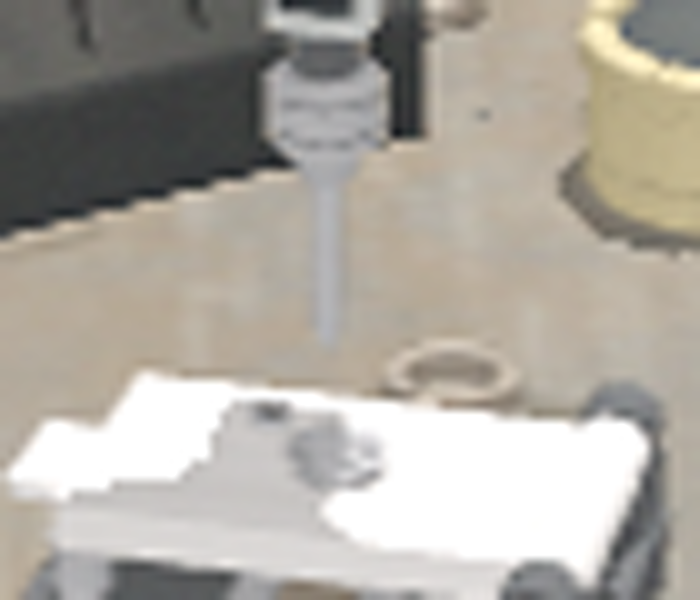

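View pics/t4c.png

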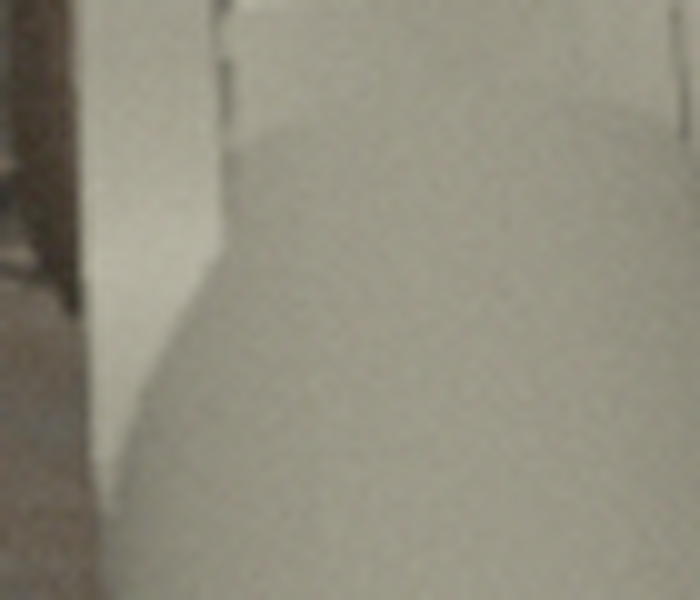

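>>> move_arm(motion="0.0017 0.0016 0 0 0 0;0 0 -0.01 0 0 0;0 0 -0.007 0 0 0;0 0 -0.003 0 0 0;0 0 0 0 0 0")

```text
t: 10.4
position: [0.5458, -0.0048, 0.1293]
tcp_rot: [-180.0, -0.1, 163.3]
contact_force: [-0.2, -0.2, -0.8]
opening: 0.0127
```

```bash
python3 - <<'E'
from h import *
s=ctrl.read_state(); print(s['position'],s['tcp_rot'],s['opening'],s['contact_force'])
p,d=snap('side','s5'); cv2.imwrite('pics/s5c.png',cv2.resize(p[180:225,280:330,::-1],None,fx=13,fy=13,interpolation=cv2.INTER_CUBIC)[:600])
E
```

```text
[ 0.54577016 -0.00482921  0.12933536] [-1.79964580e+02 -1.05012448e-01  1.63280821e+02] 0.012652056489595517 [-0.21603043 -0.16397786 -0.77768982]
```

View pics/s5c.png

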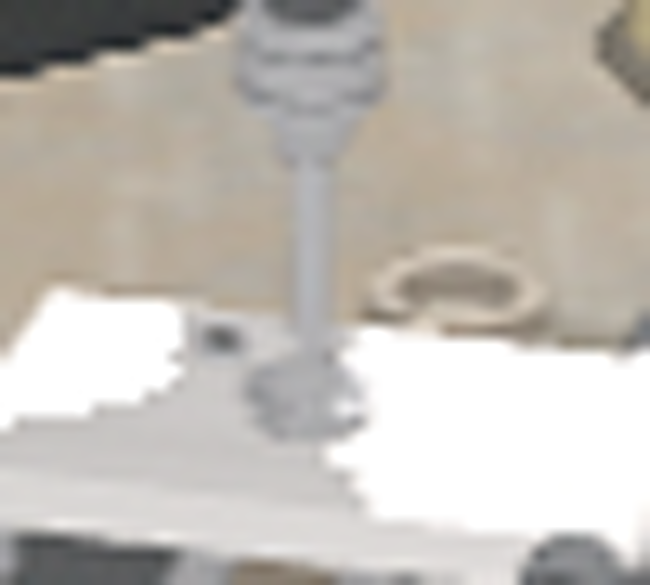

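>>> move_arm(motion="-0.0004 -0.001 -0.001 0 0 0;0 0 -0.002 0 0 0;0 0 -0.001 0 0 0;0 0 0 0 0 0")

```text
t: 10.85
position: [0.5461, -0.0058, 0.1262]
tcp_rot: [-180.0, -0.0, 163.3]
contact_force: [0.1, -0.2, -1.9]
opening: 0.0126
```

>>> move_arm(motion="0 0 -0.002 0 0 0;0 0 -0.001 0 0 0;0 0 0 0 0 0")

```text
t: 11.15
position: [0.546, -0.0057, 0.1231]
tcp_rot: [-180.0, -0.0, 163.3]
contact_force: [0.8, 0.8, -2.0]
opening: 0.0125
```

>>> move_arm(motion="0 0 -0.001 0 0 0;0 0 -0.001 0 0 0;0 0 0 0 0 0")

```text
t: 11.45
position: [0.5461, -0.0057, 0.1212]
tcp_rot: [-180.0, -0.0, 163.3]
contact_force: [-0.1, -0.7, -2.0]
opening: 0.0126
```

>>> move_arm(motion="0 0 -0.001 0 0 0;0 0 -0.001 0 0 0;0 0 0 0 0 0")

```text
t: 11.75
position: [0.5461, -0.0058, 0.1192]
tcp_rot: [-180.0, -0.0, 163.3]
contact_force: [0.3, -0.7, -1.3]
opening: 0.0123
```

>>> move_arm(motion="0 0 -0.001 0 0 0;0 0 -0.001 0 0 0;0 0 -0.001 0 0 0;0 0 0 0 0 0")

```text
t: 12.15
position: [0.546, -0.0058, 0.1161]
tcp_rot: [-180.0, -0.0, 163.3]
contact_force: [-0.4, -0.3, -1.6]
opening: 0.0121
```

>>> move_arm(motion="0 0 -0.001 0 0 0;0 0 -0.001 0 0 0;0 0 0 0 0 0")

```text
t: 12.45
position: [0.546, -0.0058, 0.1141]
tcp_rot: [-180.0, -0.0, 163.3]
contact_force: [0.1, -0.6, -2.0]
opening: 0.0126
```

>>> move_arm(motion="0 0 -0.001 0 0 0;0 0 0 0 0 0")

```text
t: 12.65
position: [0.546, -0.0058, 0.1132]
tcp_rot: [-180.0, -0.0, 163.3]
contact_force: [-0.7, 0.3, -2.1]
opening: 0.0126
```

>>> move_arm(motion="0 0 -0.001 0 0 0;0 0 0 0 0 0")

```text
t: 12.85
position: [0.546, -0.0058, 0.1122]
tcp_rot: [-180.0, -0.0, 163.3]
contact_force: [-1.5, -0.7, -2.7]
opening: 0.013
```

>>> move_arm(motion="0 0 -0.001 0 0 0;0 0 0 0 0 0")

```text
t: 13.05
position: [0.5461, -0.0058, 0.1112]
tcp_rot: [-180.0, -0.0, 163.3]
contact_force: [0.7, 0.3, -1.2]
opening: 0.013
```

>>> move_arm(motion="0 0 -0.001 0 0 0;0 0 0 0 0 0")

```text
t: 13.25
position: [0.546, -0.0058, 0.1102]
tcp_rot: [-180.0, -0.0, 163.3]
contact_force: [-0.6, -1.0, -1.6]
opening: 0.0128
```

>>> move_arm(motion="0 0 -0.001 0 0 0;0 0 0 0 0 0")

```text
t: 13.45
position: [0.5461, -0.0058, 0.1092]
tcp_rot: [-180.0, -0.0, 163.3]
contact_force: [-0.6, -0.2, -0.6]
opening: 0.0124
```

>>> move_arm(motion="0 0 -0.001 0 0 0;0 0 0 0 0 0")

```text
t: 13.65
position: [0.5461, -0.0058, 0.1082]
tcp_rot: [-180.0, -0.0, 163.3]
contact_force: [-0.4, -0.4, -2.0]
opening: 0.0126
```

>>> move_arm(motion="0 0 -0.001 0 0 0;0 0 0 0 0 0")

```text
t: 13.85
position: [0.5461, -0.0058, 0.1072]
tcp_rot: [-180.0, -0.0, 163.3]
contact_force: [-0.8, -0.8, -1.4]
opening: 0.0124
```

>>> move_arm(motion="0 0 -0.001 0 0 0;0 0 0 0 0 0")

```text
t: 14.05
position: [0.5461, -0.0058, 0.1062]
tcp_rot: [-180.0, -0.0, 163.3]
contact_force: [-0.9, -2.1, -2.2]
opening: 0.0124
```

>>> move_arm(motion="0 0 -0.001 0 0 0;0 0 0 0 0 0")

```text
t: 14.25
position: [0.5461, -0.0057, 0.1052]
tcp_rot: [180.0, -0.0, 163.3]
contact_force: [-1.3, -1.2, -2.3]
opening: 0.0121
```

```bash
python3 - <<'E'
from h import *
s=ctrl.read_state(); print(s['position'],s['tcp_rot'],s['opening'],s['contact_force'])
p,d=snap('side','s6'); cv2.imwrite('pics/s6c.png',cv2.resize(p[165:225,270:340,::-1],None,fx=10,fy=10,interpolation=cv2.INTER_CUBIC)[:600])
E
```

```text
[ 0.54610955 -0.00574247  0.10519534] [ 1.79999434e+02 -8.37962854e-03  1.63284799e+02] 0.012133107210386882 [-1.28964294 -1.21137509 -2.32200201]
```

View pics/s6c.png

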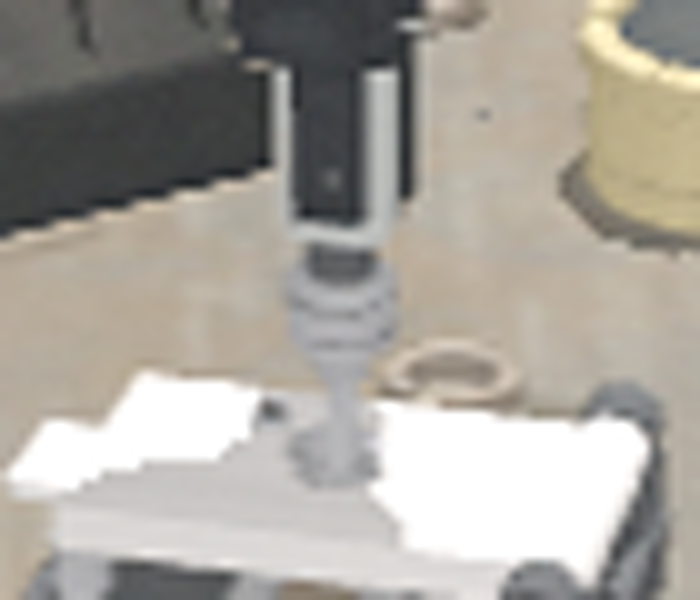

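The nose stands inside the bush (crop 335,450) and the punch is upright. I'll keep feeling downward for the steel.

>>> move_arm(motion="0 0 -0.001 0 0 0;0 0 0 0 0 0")

```text
t: 14.5
position: [0.5461, -0.0058, 0.1043]
tcp_rot: [-180.0, -0.0, 163.3]
contact_force: [-2.3, -1.4, -0.9]
opening: 0.0126
```

>>> move_arm(motion="0 0 -0.001 0 0 0;0 0 0 0 0 0")

```text
t: 14.7
position: [0.5463, -0.0058, 0.1035]
tcp_rot: [180.0, 0.0, 163.3]
contact_force: [-2.0, -0.6, 2.6]
opening: 0.0123
```

>>> move_arm(motion="0 0 -0.001 0 0 0;0 0 0 0 0 0")

```text
t: 14.9
position: [0.5464, -0.0058, 0.1027]
tcp_rot: [180.0, 0.0, 163.3]
contact_force: [-2.2, -1.3, 4.8]
opening: 0.0123
```

>>> move_arm(motion="-0.0004 0 -0.0005 0 0 0")

```text
t: 15.0
position: [0.5463, -0.0058, 0.1024]
tcp_rot: [180.0, 0.1, 163.3]
contact_force: [-1.9, -0.5, 7.3]
opening: 0.0127
```

>>> move_arm(motion="0 0 -0.0005 0 0 0")

```text
t: 15.1
position: [0.5463, -0.0058, 0.102]
tcp_rot: [180.0, 0.1, 163.3]
contact_force: [-3.1, -1.3, 7.9]
opening: 0.0127
```

>>> move_arm(motion="0 0 -0.0005 0 0 0")

```text
t: 15.2
position: [0.5464, -0.0058, 0.1016]
tcp_rot: [180.0, 0.1, 163.3]
contact_force: [-3.4, -0.2, 7.8]
opening: 0.0124
```

>>> move_arm(motion="0 0 -0.0005 0 0 0")

```text
t: 15.3
position: [0.5464, -0.0058, 0.1012]
tcp_rot: [180.0, 0.1, 163.3]
contact_force: [-3.4, -1.1, 9.2]
opening: 0.0131
```

>>> move_arm(motion="0 0 -0.0005 0 0 0")

```text
t: 15.4
position: [0.5464, -0.0058, 0.1008]
tcp_rot: [180.0, 0.1, 163.3]
contact_force: [-3.7, -2.0, 9.5]
opening: 0.0127
```

>>> move_arm(motion="0 0 -0.0004 0 0 0")

```text
t: 15.5
position: [0.5464, -0.0058, 0.1005]
tcp_rot: [180.0, 0.1, 163.3]
contact_force: [-4.0, -0.9, 10.3]
opening: 0.0123
```

```bash
python3 -c "
from h import *
s=ctrl.read_state(); print(s['position'],s['contact_force'])"
```

```text
[ 0.54642527 -0.00584329  0.10049905] [-4.0114711  -0.85486463 10.342591  ]
```

>>> move_arm(motion="0 0 -0.0004 0 0 0")

```text
t: 15.6
position: [0.5465, -0.0059, 0.1002]
tcp_rot: [180.0, 0.1, 163.3]
contact_force: [-3.3, -0.5, 11.4]
opening: 0.0128
```

>>> move_arm(motion="0 0 -0.0004 0 0 0")

```text
t: 15.7
position: [0.5465, -0.0059, 0.0999]
tcp_rot: [180.0, 0.1, 163.3]
contact_force: [-3.3, -1.1, 12.3]
opening: 0.0124
```

>>> move_arm(motion="0 0 -0.0003 0 0 0")

```text
t: 15.8
position: [0.5465, -0.0059, 0.0996]
tcp_rot: [180.0, 0.1, 163.3]
contact_force: [-4.4, -1.5, 11.4]
opening: 0.0126
```

>>> move_arm(motion="0 0 -0.0003 0 0 0")

```text
t: 15.9
position: [0.5465, -0.0059, 0.0994]
tcp_rot: [180.0, 0.1, 163.3]
contact_force: [-3.9, -0.8, 12.8]
opening: 0.0125
```

>>> move_arm(motion="0 0 -0.0003 0 0 0")

```text
t: 16.0
position: [0.5465, -0.0059, 0.0991]
tcp_rot: [180.0, 0.1, 163.3]
contact_force: [-4.5, -2.0, 13.2]
opening: 0.0127
```

>>> move_arm(motion="0 0 -0.0003 0 0 0")

```text
t: 16.1
position: [0.5466, -0.0059, 0.0989]
tcp_rot: [180.0, 0.1, 163.3]
contact_force: [-4.0, -1.7, 12.6]
opening: 0.0126
```

>>> move_arm(motion="0 0 -0.0003 0 0 0")

```text
t: 16.2
position: [0.5464, -0.0059, 0.0983]
tcp_rot: [180.0, 0.1, 163.3]
contact_force: [-3.9, -1.0, 8.2]
opening: 0.0126
```

>>> move_arm(motion="0 0 0.001 0 0 0")

```text
t: 16.3
position: [0.5462, -0.0058, 0.0986]
tcp_rot: [180.0, 0.1, 163.3]
contact_force: [-1.7, -1.2, 4.0]
opening: 0.0125
```

>>> move_arm(motion="0 0 0.002 0 0 0;0 0 0.002 0 0 0")

```text
t: 16.5
position: [0.5462, -0.0057, 0.1025]
tcp_rot: [180.0, 0.0, 163.3]
contact_force: [-1.7, -1.1, 1.3]
opening: 0.0126
```

>>> move_arm(motion="0 0 0.003 0 0 0;0 0 0.006 0 0 0;0 0 0.008 0 0 0;0 0 0.01 0 0 0;0 0 0.012 0 0 0;0 0 0.015 0 0 0;0 0 0.015 0 0 0;0 0 0.008 0 0 0;0 0 0 0 0 0")

```text
t: 17.4
position: [0.547, -0.0057, 0.181]
tcp_rot: [179.9, 0.2, 163.3]
contact_force: [-0.0, 0.5, -1.7]
opening: 0.0125
```

```bash
python3 - <<'E'
from h import *
s=ctrl.read_state(); print(s['position'],s['tcp_rot'],s['opening'],s['contact_force'])
T=s['position']
for dz in(.081,.035,.026): print('pred',dz,proj('side',T-[0,0,dz]))
p,d=snap('side','s7'); cv2.imwrite('pics/s7c.png',cv2.resize(p[135:225,250:355,::-1],None,fx=7,fy=6.6,interpolation=cv2.INTER_CUBIC)[:600])
E
```

```text
[ 0.546954   -0.00571345  0.18097561] [179.93432258   0.18570705 163.28307904] 0.01253197641442936 [-0.03488934  0.5214489  -1.66328424]
pred 0.081 (np.float64(304.5188387823867), np.float64(184.4488837065612))
pred 0.035 (np.float64(304.36387891628146), np.float64(162.45746691069476))
pred 0.026 (np.float64(304.33262942647724), np.float64(158.0226376080202))
```

View pics/s7c.png

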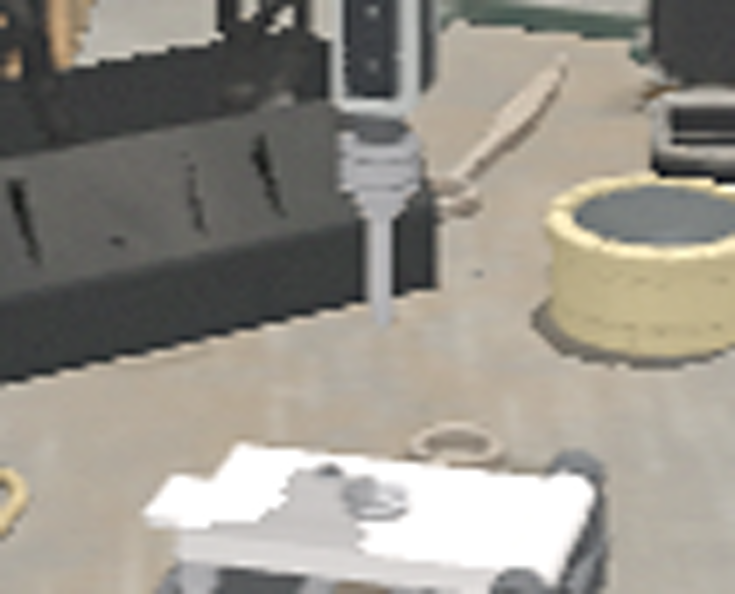

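>>> move_arm(motion="-0.012 -0.015 0 0 0 0;-0.018 -0.0225 0 0 0 0;-0.018 -0.0225 0 0 0 0;-0.018 -0.0225 0 0 0 0;-0.018 -0.0225 0 0 0 0;-0.018 -0.0225 0 0 0 0;-0.005 -0.0075 0 0 0 0;0 0 -0.015 0 0 0;0 0 -0.01 0 0 0;0 0 0 0 0 0;0 0 0 0 0 0")

```text
t: 18.55
position: [0.4386, -0.1403, 0.1537]
tcp_rot: [180.0, -0.1, 163.3]
contact_force: [0.5, -0.9, -1.6]
opening: 0.0126
```

```bash
python3 - <<'E'
from h import *
s=ctrl.read_state(); print(s['position'],s['tcp_rot'],s['opening'],s['contact_force'])
T=s['position']
for dz in(.081,.035): print('pred',dz,proj('side',T-[0,0,dz]))
p,d=snap('side','s8'); cv2.imwrite('pics/s8c.png',cv2.resize(p[175:265,200:290,::-1],None,fx=6.6,fy=6.6,interpolation=cv2.INTER_CUBIC)[:600])
p,d=snap('top','t8'); cv2.imwrite('pics/t8c.png',cv2.resize(p[180:280,290:420,::-1],None,fx=6,fy=6,interpolation=cv2.INTER_CUBIC)[:600])
E
```

```text
[ 0.43859099 -0.14025331  0.15370523] [ 1.79997747e+02 -7.68623427e-02  1.63336131e+02] 0.012564122518147288 [ 0.45371348 -0.94893131 -1.63200069]
pred 0.081 (np.float64(242.90745957778884), np.float64(234.1368733994081))
pred 0.035 (np.float64(240.89127862794862), np.float64(209.98533094516273))
```

View pics/s8c.png

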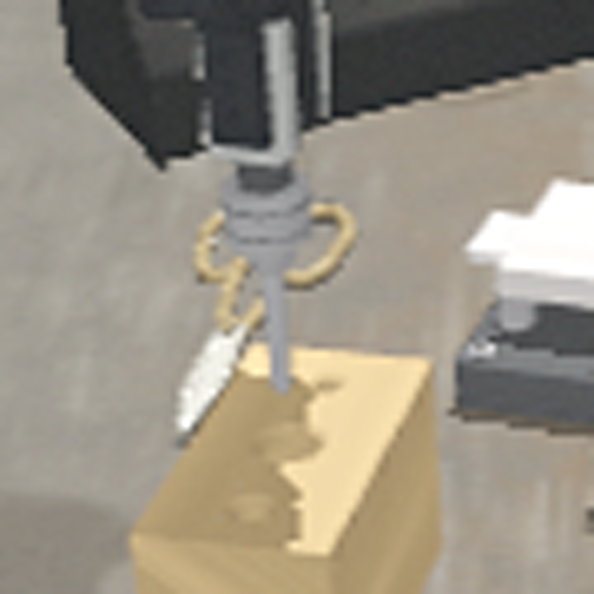

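View pics/t8c.png

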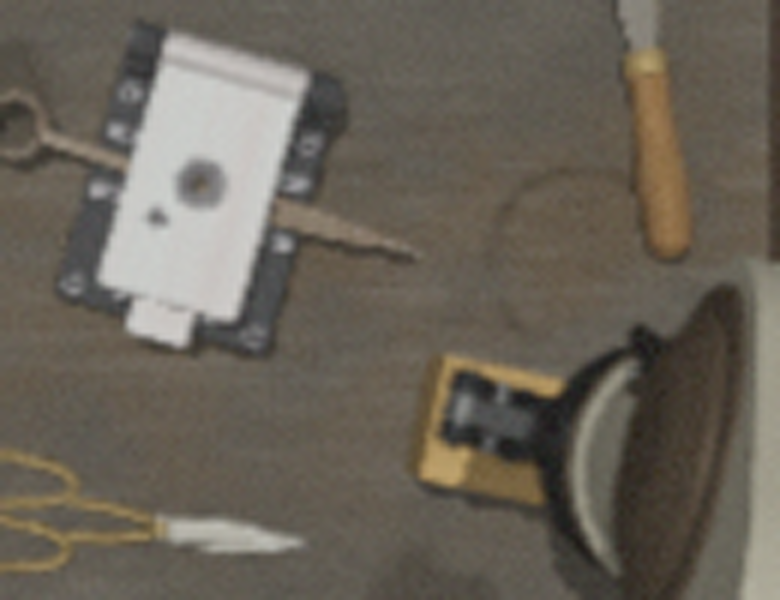

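>>> move_arm(motion="0.0012 -0.0005 0 0 0 0;0 0 -0.008 0 0 0;0 0 -0.006 0 0 0;0 0 0 0 0 0")

```text
t: 19.05
position: [0.439, -0.141, 0.139]
tcp_rot: [-180.0, -0.1, 163.3]
contact_force: [-0.5, 0.4, -2.1]
opening: 0.0125
```

>>> move_arm(motion="0 0 -0.002 0 0 0;0 0 0 0 0 0")

```text
t: 19.25
position: [0.4398, -0.1412, 0.1378]
tcp_rot: [-180.0, -0.0, 163.3]
contact_force: [-0.2, -0.0, -2.9]
opening: 0.0127
```

```bash
python3 - <<'E'
from h import *
p,d=snap('side','s9'); cv2.imwrite('pics/s9c.png',cv2.resize(p[185:265,200:290,::-1],None,fx=6.6,fy=6.6,interpolation=cv2.INTER_CUBIC)[:600])
E
```

```text
(no output)
```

View pics/s9c.png

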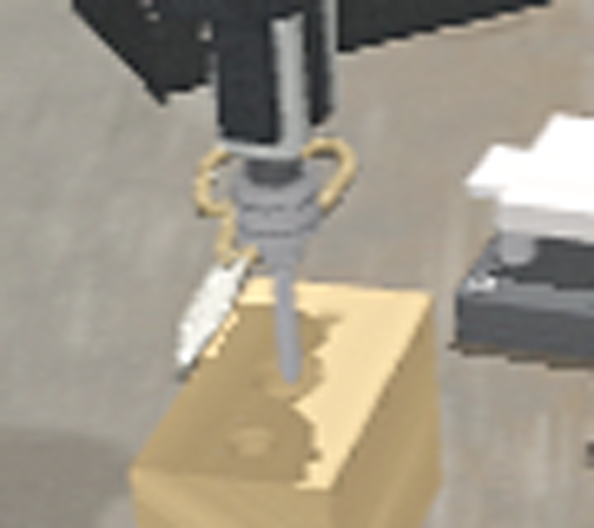

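>>> move_arm(motion="0 0 -0.002 0 0 0;0 0 -0.002 0 0 0;0 0 0 0 0 0")

```text
t: 19.6
position: [0.4397, -0.1412, 0.1339]
tcp_rot: [180.0, -0.0, 163.3]
contact_force: [0.1, 1.0, -2.3]
opening: 0.0126
```

>>> move_arm(motion="0 0 -0.002 0 0 0;0 0 0 0 0 0")

```text
t: 19.8
position: [0.4398, -0.1412, 0.1319]
tcp_rot: [180.0, -0.0, 163.3]
contact_force: [0.0, 0.8, -1.5]
opening: 0.013
```

>>> move_arm(motion="0 0 -0.004 0 0 0;0 0 -0.005 0 0 0;0 0 -0.006 0 0 0;0 0 -0.006 0 0 0;0 0 -0.005 0 0 0;0 0 -0.004 0 0 0;0 0 -0.002 0 0 0;0 0 0 0 0 0")

```text
t: 20.6
position: [0.4398, -0.1412, 0.0998]
tcp_rot: [-180.0, -0.0, 163.3]
contact_force: [-0.8, 0.1, -1.6]
opening: 0.0124
```

>>> move_arm(motion="0 0 -0.001 0 0 0;0 0 -0.001 0 0 0;0 0 0 0 0 0")

```text
t: 20.9
position: [0.44, -0.1413, 0.0982]
tcp_rot: [180.0, 0.0, 163.3]
contact_force: [-0.7, 0.5, -2.0]
opening: 0.0127
```

>>> move_arm(motion="0 0 -0.001 0 0 0;0 0 0 0 0 0")

```text
t: 21.1
position: [0.4399, -0.1413, 0.0971]
tcp_rot: [180.0, 0.0, 163.3]
contact_force: [-0.6, -0.5, -2.0]
opening: 0.0127
```

>>> move_arm(motion="0 0 -0.001 0 0 0;0 0 0 0 0 0")

```text
t: 21.3
position: [0.4399, -0.1413, 0.096]
tcp_rot: [180.0, -0.0, 163.3]
contact_force: [0.4, 1.0, -2.2]
opening: 0.0121
```

>>> move_arm(motion="0 0 -0.0005 0 0 0;0 0 0 0 0 0")

```text
t: 21.5
position: [0.4399, -0.1412, 0.0955]
tcp_rot: [180.0, -0.0, 163.3]
contact_force: [-0.5, 0.1, -1.9]
opening: 0.0122
```

>>> move_arm(motion="0 0 -0.0007 0 0 0;0 0 0 0 0 0")

```text
t: 21.7
position: [0.44, -0.1413, 0.095]
tcp_rot: [180.0, 0.0, 163.3]
contact_force: [0.2, 0.0, -0.3]
opening: 0.0131
```

>>> move_arm(motion="0 0 -0.0007 0 0 0;0 0 0 0 0 0")

```text
t: 21.9
position: [0.4401, -0.1414, 0.0949]
tcp_rot: [180.0, 0.0, 163.3]
contact_force: [-2.6, 1.5, 7.0]
opening: 0.0124
```

>>> move_arm(motion="0 0 -0.0007 0 0 0;0 0 0 0 0 0")

```text
t: 22.1
position: [0.4402, -0.1414, 0.0948]
tcp_rot: [180.0, 0.0, 163.3]
contact_force: [-5.2, 1.0, 14.9]
opening: 0.0124
```

>>> move_arm(motion="0 0 0.001 0 0 0;0 0 0 0 0 0")

```text
t: 22.3
position: [0.4402, -0.1414, 0.0949]
tcp_rot: [180.0, 0.0, 163.3]
contact_force: [-1.8, 0.5, 6.0]
opening: 0.0126
```

>>> move_arm(motion="0 0 0 0 0 0;0 0 0 0 0 0;0 0 0 0 0 0;0 0 0 0 0 0;0 0 0 0 0 0;0 0 0 0 0 0", grip=0)

```text
t: 22.9
position: [0.4399, -0.1413, 0.0945]
tcp_rot: [180.0, -0.0, 163.3]
contact_force: [0.2, -0.1, -0.2]
opening: 0.0856
```

>>> move_arm(motion="0 0 0.01 0 0 0;0 0 0.03 0 0 0;0 0 0.04 0 0 0;0 0 0.04 0 0 0;0 0 0.04 0 0 0;0 0.02 0.03 0 0 0;0 0.04 0 0 0 0;0 0.04 0 0 0 0;0 0.04 0 0 0 0;0 0.04 0 0 0 0;0 0.04 0 0 0 0;0 0 0 0 0 0;0 0 0 0 0 0")

```text
t: 24.2
position: [0.4397, 0.0794, 0.2851]
tcp_rot: [-180.0, 0.0, 163.4]
contact_force: [0.4, -0.1, -0.2]
opening: 0.0852
```

```bash
python3 - <<'E'
from h import *
s=ctrl.read_state(); print(s['t'],s['position'],s['opening'],s['contact_force'])
p,d=snap('side','s10'); cv2.imwrite('pics/s10c.png',cv2.resize(p[140:300,180:420,::-1],None,fx=3.3,fy=3.3,interpolation=cv2.INTER_CUBIC))
p,d=snap('top','t10'); cv2.imwrite('pics/t10c.png',cv2.resize(p[100:320,220:440,::-1],None,fx=2.7,fy=2.7,interpolation=cv2.INTER_CUBIC))
E
```

```text
24.2 [0.4397352  0.07935468 0.28505947] 0.08521550282635003 [ 0.37728227 -0.10811393 -0.15783874]
```

View pics/s10c.png

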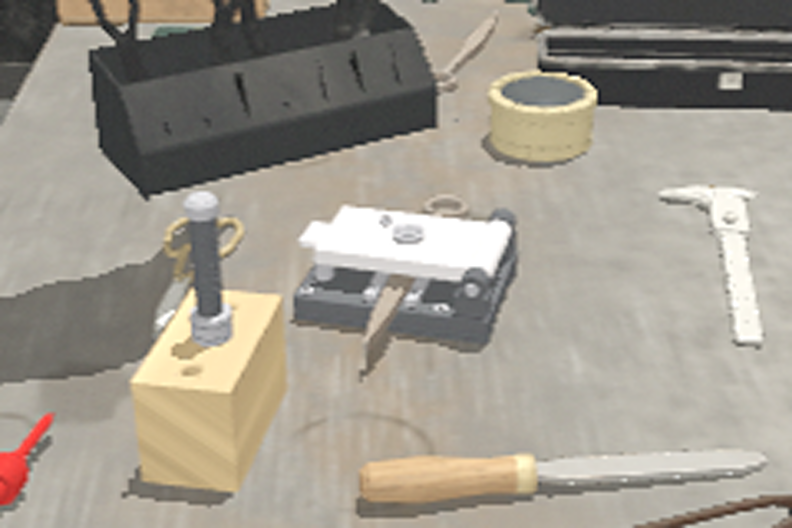

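View pics/t10c.png

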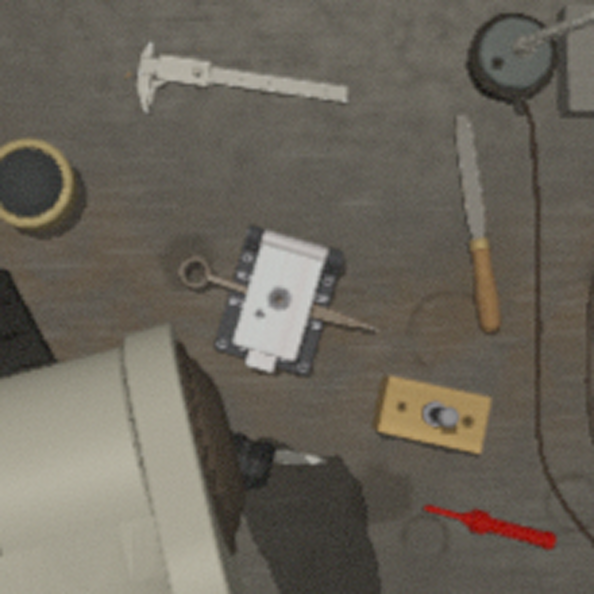

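The leaf looks shut (side ≈303,211) and the punch is upright with its collar on the wood (side ≈243,238). The loupe, shears, file and calliper appear unmoved. One numerical comparison with the earlier pictures, then I hand in.

```bash
python3 - <<'E'
from h import *
a=cv2.imread('pics/side2.png').astype(int); b=cv2.imread('pics/s10.png').astype(int); z=cv2.imread('pics/side0.png').astype(int)
def r(x,y,box): u0,v0,u1,v1=box; D=abs(x-y)[v0:v1,u0:u1].max(2); return (D>60).sum()
print('leaf',r(a,b,(270,200,340,245)),'punch',r(z,b,(232,190,256,245)),'loupe',r(z,b,(325,155,365,190)),'file',r(z,b,(285,270,420,298)),'cal',r(z,b,(375,190,415,250)),'shears',r(z,b,(226,200,240,240)))
d2=np.load('side2_d.npy');d=np.load('s10_d.npy'); print(np.nanmedian((d-d2)[205:218,288:320]))
print(ctrl.close_job())
E
```

```text
leaf 0 punch 38 loupe 0 file 0 cal 0 shears 51
-0.00018188357
the job is handed in; nothing more can be done
None
```

The job is done and handed in at about 24 s of the 58 s allowed.

- **Leaf:** I pushed it fully shut. The fingertips met a firm stop at leaf-face height, about 42 mm, with 34 N. At the end it was still level: its depth had changed by 0.2 mm and no pixels differed from just after closing.
- **Punch:** I took the dark punch from the stand, not the red one, and put its nose through the bush. It met the steel at about 22 to 23 mm above the table. I pressed in 0.3 to 0.5 mm steps up to about 15 N. It snapped once: the push fell to about 6 N, with a small downward jump. I eased off in the next move and never felt the inner stop.
- **Stand:** The punch is back in the middle hole, upright, with its collar hard on the wood at the same height as when I took it. The arm is clear, at 0.285 m.

**Last checks:** the picture comparison showed no change at the loupe, file or calliper. The shears and punch areas showed 51 and 38 changed pixels. At the shears I put this down to the arm's shadow falling there. At the punch it is probably a re-seating shift of about a millimetre. By eye the shears in the side picture had not moved, but I did not measure this further, and the arm partly hid them in the last top picture.

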